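Unpile a power-supply kit into its nests

ROBOT

A 6-joint arm with a two-finger parallel gripper is mounted at the origin on the work surface. World frame = base frame: x ahead of the robot, y to its left, z up, the work surface at z = 0. Lengths are in m, angles in rad, forces in N, time in s.
With the tool pointing down it reaches from about 0.35 to 0.925 m from the base axis. Payload 6.4 kg.
Tool frame: the origin (TCP) lies at the very end of the fingers, on their centre line; the grasp point (between the pads) lies 19 mm behind it; z points along the fingers, y is the line along which they close (so a half turn about z gives the same grasp; the last joint's range is limited). The gripper opens to 85 mm and grips with 20 to 120 N. Pads are 22 mm wide; open, the fingers measure 114 mm over their backs; the gripper's body (76 mm by 85 mm) begins 54 mm behind the grasp point. The pads swing forward as they close: fully open they stand 13 mm farther back than shut.
Start: joints at [-1.35, 0.245, 1.558, -0, 1.339, -0.174], TCP at [0.25, -0.6, 0.231] pointing down, gripper open.
Joint ranges: [-3.13, 3.13], [-1.02, 2.26], [0.13, 2.54], [-0.95, 4.09], [0.21, 2.88], [-2.74, 2.74]. Speed limits (rad/s): [2.57, 2.57, 3.14, 3.14, 3.14, 3.14].

INTERFACE

Orientations are given as a 3x3 rotation matrix whose columns are the frame's x, y, z axes.
In Python, from plant import robot, vision, ticket gives the robot as it stands.
- The arm moves only by the tool apply_moves, never from a script. Its argument "commands" is one flat list of numbers, 5 for each row, row after row: the shift along the tool's x, y, z in parts of the range, where 1.0 means 1000 mm, then the turn about the tool's z in normalised numbers (1 is 60 degrees), then the finger opening in mm, from 0 to 85.4. In form: [dx, dy, dz, roll, fingers, dx, dy, dz, roll, fingers, ...]. A call has 1 to 20 rows; each row is the pose to reach, as a shift and turn from the pose commanded when the call began, along the tool's axes at that moment; what a row does not reach only later rows make up. A row lasts 1/8 s, in which the tool goes at most 62.5 mm and 10.7 degrees, less where a joint would pass 70% of its speed; a pose out of reach is approached as far as the arm can. A call with a gripper value outside its range is refused whole. The fingers move at their own pace and stop on an object; the grip force is fixed at half the most. Time passes only in rows, so rows that repeat a pose let the fingers close. It gives the time, the measured TCP pose, the force, the opening and the grip force at its end, in the units of the state.
- robot.sense(): the state, without advancing time (a new reading comes with each control period).
- vision.read_camera(name): name is "scene" or "top" or "wrist"; returns a dict with "frame" (400x640x3 uint8, blue, green, red), "fx", "fy", "cx", "cy" (pixels), "k1" (the pictures are not rectified: a ray, as slopes to the right and down, at radius r is drawn at 1 + k1 r^2 times it, then the intrinsics apply), "world_to_cam" (4x4, takes a point from world to camera coordinates); the wrist camera has in their place "hand_eye" (4x4, takes a point from camera to tool coordinates, whose origin is the TCP and whose axes are the flange's). Camera axes: x right, y down, z forward; pixel columns grow to the right and rows downward; lengths in m; the calibration is good to about 2 mm. A picture is of the moment at which its call begins: read the wrist's pose just before it. There is no depth.
- ticket.sign_off(): hands the job in; it is judged then, once.
The state is a dict: "clock": time; "joint_positions": joint angles; "joint_velocities": joint speeds; "tau": joint torques, N m; "eef_pos": TCP position; "eef_rot": TCP orientation; "force": force on the tool from outside, world axes, zero at the start; "torque": the same for the moment, N m; "opening": finger opening in m; "grasp_force": force on a finger pad.
Only numpy, scipy, OpenCV 4.12 (cv2) and the standard library are available. Lean on these libraries where they do the work, as an engineer would, in place of code of your own. Each camera call takes 0.05 s, during which the arm holds its last target. There are 200 camera calls.

TASK

The parts of a power supply stand piled on the bench: relay on heat sink on toroidal transformer on mains filter. Take the pile apart from the top down, one part at a time, and lay each part flat and upright in the pocket of the plywood nest cut to its shape, let go of, before you move the next one. Lower the parts rather than drop them, and do not push the solder spool or the flux jar out of place.

Things in the scene. Friction and masses are not known exactly. Their poses are not given: they have to be found in the camera images.
- relay: Relay, a small black box (grey panel on top) 36 x 18 x 26 mm (x, y, z), about 30 g; top of the pile, starting on the heat sink. Origin at the centre of its underside, z up. The long side runs along its x.
- heatsink: Finned square aluminium heat sink 40 x 40 x 24 mm, about 60 g; third from the bottom, on the transformer. Origin at the centre of its underside, z up. The fins run along its x and fill its whole height; its four sides can all be gripped.
- toroid: Toroidal transformer, a copper-wound disc 62 mm in diameter, 26 mm high, about 300 g; second from the bottom, on the mains filter. Origin at the centre of its underside, z up. 
- filter: Mains filter, a flat steel can 88 x 64 x 30 mm (x, y, z) with a 3 mm thick fixing lug at the foot of both short ends (104 mm long over the lugs), about 300 g; bottom of the pile, standing on the bench. Origin at the centre of its underside, z up. The long side runs along its x; grip it across y (64 mm).
- nest_relay: Nest of the relay: plywood plate 66 x 48 x 10 mm with an oblong grey-felt-lined pocket 52 x 34 mm, long side along its x. Fixed to the bench at a random place and yaw. Origin at the centre of its underside, z up; the pocket is centred on it, its floor 4 mm above the bench, its rim 10 mm above the bench (6 mm deep, walls straight). 
- nest_heatsink: Nest of the heat sink: plywood plate 70 x 70 x 10 mm with a square grey-felt-lined pocket 56 x 56 mm. Fixed to the bench at a random place and yaw. Origin at the centre of its underside, z up; the pocket is centred on it, its floor 4 mm above the bench, its rim 10 mm above the bench (6 mm deep, walls straight). 
- nest_toroid: Nest of the transformer: plywood plate 94 x 94 x 10 mm with a round grey-felt-lined pocket 78 mm in diameter. Fixed to the bench at a random place and yaw. Origin at the centre of its underside, z up; the pocket is centred on it, its floor 4 mm above the bench, its rim 10 mm above the bench (6 mm deep, walls straight). 
- nest_filter: Nest of the mains filter: plywood plate 134 x 94 x 10 mm with a large oblong grey-felt-lined pocket 120 x 80 mm, long side along its x. Fixed to the bench at a random place and yaw. Origin at the centre of its underside, z up; the pocket is centred on it, its floor 4 mm above the bench, its rim 10 mm above the bench (6 mm deep, walls straight). 
- solder_spool: Bystander, loose: solder spool with two yellow flanges, standing on end, 38 mm in diameter, 34 mm high. Origin at the centre of its underside.
- flux_jar: Bystander, loose: small amber jar with a white cap, 34 mm in diameter, 42 mm high. Origin at the centre of its underside.
Things that resemble listed ones, but are neither listed nor needed, are in the scene too. There is more than one size of the relay; the job needs the smaller. Leave any red look-alike of the heatsink alone.

How it is judged:
By the outcome, as a careful person would: the job done as asked, in the order asked, and still so for the second after the job is handed in, with the robot touching nothing.
It also fails if it takes over 106 s, if anything falls off the work surface, if the arm or the gripper's body presses on something with over 40 N, if the wrist force passes 120 N, or if a joint passes its speed limit or range.

## Working session

There is one attempt and no reset: what is moved stays moved. The work goes in short steps, Python scripts to look and compute and a tool call to move; the robot and the scene stay as the last step left them, time stands still between calls to the robot, and variables do not carry over. Pictures are saved under pics/ and viewed, at most 14 in all, crops included, and the job is handed in when it is done.

Besides the shell and the picture viewer there is one more tool, called after "Call:" as name(argument=value, ...), one argument or row to a line, values as JSON. apply_moves: Moves the arm, as the interface text tells. Its arguments: {"type":"object","properties":{"commands":{"type":"array","items":{"type":"number"}}},"required":["commands"]}

```bash
ls; mkdir -p pics; python3 - <<'E'
from plant import robot, vision, ticket
import cv2,numpy as np
s=robot.sense();print(s['clock'],s['eef_pos'],np.round(s['eef_rot'],3).tolist(),s['opening'])
for n in ['scene','top','wrist']:
    c=vision.read_camera(n);cv2.imwrite(f'pics/{n}0.png',c['frame'])
    print(n,{k:(np.round(v,4).tolist() if k!='frame' else 0) for k,v in c.items()})
E
```

```text
pics
0.0 [ 0.24986205 -0.59941377  0.23012616] [[0.923, 0.385, -0.0], [0.385, -0.923, 0.002], [0.0, -0.002, -1.0]] 0.08545663407922778
scene {'frame': 0, 'fx': 368.6656, 'fy': 368.6656, 'cx': 315.5947, 'cy': 196.2017, 'k1': -0.0113, 'world_to_cam': [[0.189, 0.9819, 0.011, -0.0775], [0.7761, -0.1424, -0.6143, -0.3173], [-0.6016, 0.1246, -0.789, 1.0818], [0.0, 0.0, 0.0, 1.0]]}
top {'frame': 0, 'fx': 372.001, 'fy': 372.001, 'cx': 319.128, 'cy': 204.4694, 'k1': -0.0335, 'world_to_cam': [[-0.0122, -0.9999, 0.0068, 0.0062], [-0.9974, 0.0117, -0.0704, 0.4715], [0.0704, -0.0076, -0.9975, 0.8769], [0.0, 0.0, 0.0, 1.0]]}
wrist {'frame': 0, 'fx': 331.6535, 'fy': 331.6535, 'cx': 316.2729, 'cy': 194.7107, 'k1': -0.0396, 'hand_eye': [[-0.0005, -0.9495, -0.3136, 0.0811], [1.0, -0.0004, -0.0002, 0.0], [0.0001, -0.3136, 0.9495, -0.1424], [0.0, 0.0, 0.0, 1.0]]}
```

View pics/top0.png

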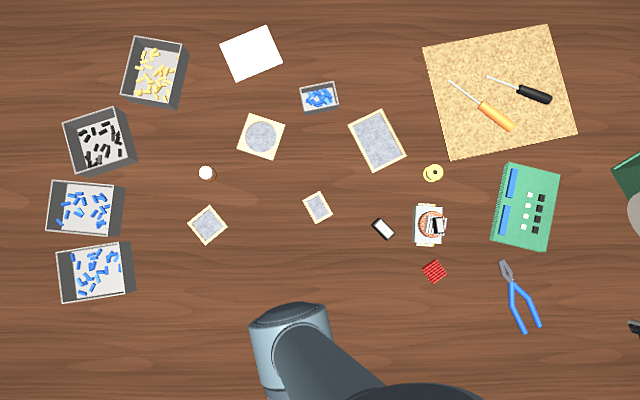

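View pics/scene0.png

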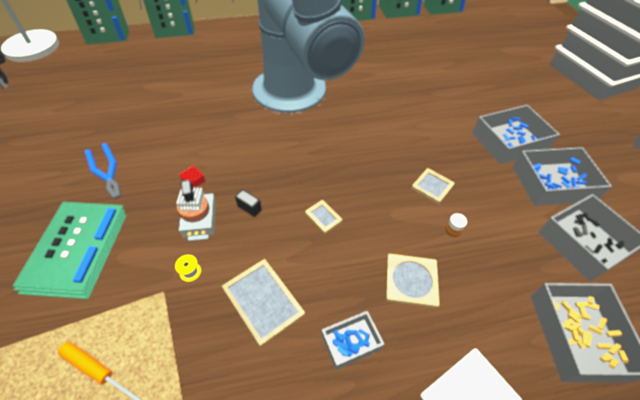

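Top view: the pile is at about (430,225), with a black look-alike relay on the bench at (383,229) and a red heat sink at (433,271). The spool is at (433,172) and the jar at (207,172). The nests are relay (317,207), heat sink (207,225), toroid (261,136) and filter (377,140). The scene view shows the same layout, with the pile at (193,205).

```bash
cat > h.py <<'E'
from plant import robot, vision, ticket
import cv2,numpy as np
def cam(n,save=None):
    s=robot.sense();c=vision.read_camera(n)
    if n=='wrist':
        T=np.eye(4);T[:3,:3]=s['eef_rot'];T[:3,3]=s['eef_pos'];M=T@c['hand_eye']
    else: M=np.linalg.inv(c['world_to_cam'])
    c['M']=np.array(M)
    if save: cv2.imwrite(f'pics/{save}.png',c['frame'])
    return c
def rays(c,p):
    K=np.array([[c['fx'],0,c['cx']],[0,c['fy'],c['cy']],[0,0,1.]])
    u=cv2.undistortPoints(np.float64(p).reshape(-1,1,2),K,np.array([c['k1'],0,0,0.])).reshape(-1,2)
    return np.c_[u,np.ones(len(u))]@c['M'][:3,:3].T
def cast(c,p,z):
    d=rays(c,p);o=c['M'][:3,3];return o+d*((z-o[2])/d[:,2])[:,None]
def tri(cs,ps):
    A=np.zeros((3,3));b=np.zeros(3)
    for c,p in zip(cs,ps):
        d=rays(c,[p])[0];d/=np.linalg.norm(d);P=np.eye(3)-np.outer(d,d);A+=P;b+=P@c['M'][:3,3]
    return np.linalg.solve(A,b)
def proj(c,X):
    W=np.linalg.inv(c['M']);X=(W@np.append(X,1))[:3];x=X[:2]/X[2];x=x*(1+c['k1']*(x@x))
    return np.array([c['fx']*x[0]+c['cx'],c['fy']*x[1]+c['cy']])
def felt(c,seed,r=60):
    "contour of the grey felt holding the seed pixel"
    hsv=cv2.cvtColor(c['frame'],cv2.COLOR_BGR2HSV)
    m=((hsv[...,1]<45)&(hsv[...,2]>110)).astype(np.uint8)*255
    m=cv2.morphologyEx(m,cv2.MORPH_CLOSE,np.ones((3,3)))
    for k in cv2.findContours(m,cv2.RETR_EXTERNAL,cv2.CHAIN_APPROX_NONE)[0]:
        if cv2.contourArea(k)>60 and cv2.pointPolygonTest(k,tuple(map(float,seed)),False)>=0: return k.reshape(-1,2)
def rect(c,k,z):
    P=cast(c,k,z)[:,:2];r=cv2.minAreaRect((P*1000).astype(np.float32));b=cv2.boxPoints(r)
    e=[b[1]-b[0],b[2]-b[1]];e=max(e,key=np.linalg.norm)
    return np.array(r[0])/1000,sorted(r[1]),np.degrees(np.arctan2(e[1],e[0]))%180
E
python3 - <<'E'
from h import *
t=cam('top');s=cam('scene')
N={'relay':((317,207),(324,216)),'heat':((207,225),(433,184)),'tor':((261,136),(412,280)),'filt':((377,140),(263,300))}
for n,(a,b) in N.items():
    kt,ks=felt(t,a),felt(s,b)
    if kt is None or ks is None: print(n,kt is None,ks is None);continue
    rt=rect(t,kt,.007);rs=rect(s,ks,.007)
    mt=np.float64(cv2.minAreaRect(kt.astype(np.float32))[0]);M=cv2.moments(ks.reshape(-1,1,2));ms=np.array([M['m10'],M['m01']])/M['m00']
    M=cv2.moments(kt.reshape(-1,1,2));mt=np.array([M['m10'],M['m01']])/M['m00']
    print(n,[np.round(v,3).tolist() for v in rt],[np.round(v,3).tolist() for v in rs],'tri',np.round(tri([t,s],[mt,ms]),4))
# pile: rough points
for n,a,b in [('pile',(438,226),(187,186)),('spool',(433,172),(187,262)),('jar',(207,172),(458,220)),('decoy relay',(383,229),(249,203))]:
    print(n,np.round(tri([t,s],[a,b]),3))
a=cv2.resize(t['frame'][180:290,360:470],None,fx=5,fy=5,interpolation=cv2.INTER_CUBIC)
cv2.imwrite('pics/c1.png',a)
E
```

```text
relay [[0.467, 0.004], [46.503, 65.637], 28.41200065612793] [[0.472, 0.005], [34.845, 52.119], 28.906999588012695] tri [ 0.4669  0.0053 -0.0005]
heat [[0.427, 0.273], [68.923, 69.001], 129.32899475097656] [[0.43, 0.272], [53.069, 54.785], 39.356998443603516] tri [0.4268 0.2747 0.0013]
tor [[0.643, 0.143], [93.008, 93.228], 70.71199798583984] [[0.647, 0.143], [77.741, 88.883], 72.17400360107422] tri [ 0.6439  0.1423 -0.0021]
filt [[0.629, -0.143], [92.347, 132.464], 26.128999710083008] [[0.633, -0.14], [84.657, 121.951], 26.281999588012695] tri [ 0.6318 -0.1439 -0.0042]
pile [ 0.416 -0.258  0.101]
spool [ 0.545 -0.273  0.033]
jar [0.551 0.267 0.038]
decoy relay [ 0.411 -0.15   0.014]
```

View pics/c1.png

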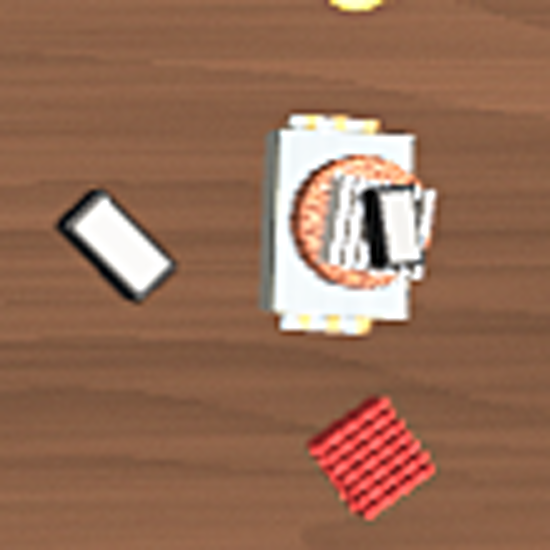

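The crop shows the pile with the relay panel at the top right, its long side near world x. The filter lugs point along world x. The look-alikes are clear of the pile, and the nests are consistent in both views. I'm moving above the pile to look with the wrist camera.

Units first: shifts go in shares of 1000 mm and turns go in shares of 60 degrees. So 280 mm / 1000 = 0.28, -256 mm / 1000 = -0.256, 13 degrees / 60 = 0.2167.

Call:
apply_moves(
  commands=[0.28,-0.256,0,0.2167,85,0.28,-0.256,0,0.2167,85,0.28,-0.256,0,0.2167,85,0.28,-0.256,0,0.2167,85,0.28,-0.256,0,0.2167,85,0.28,-0.256,0,0.2167,85,0.28,-0.256,0,0.2167,85,0.28,-0.256,0,0.2167,85],
)

```text
clock: 1.25
eef_pos: [0.4101, -0.2561, 0.2314]
eef_rot: [[0.986, 0.168, 0.0], [0.168, -0.986, -0.001], [-0.0, 0.001, -1.0]]
force: [-0.2, 0.1, -0.3]
opening: 0.0851
grasp_force: 0.0
```

```bash
python3 - <<'E'
from h import *
s=robot.sense();print(s['clock'],s['eef_pos'],s['eef_rot'],s['joint_positions'],s['force'])
c=cam('wrist','w1');np.savez('w1.npz',**c)
E
```

```text
1.25 [ 0.41007259 -0.25607522  0.23138373] [[ 9.85799743e-01  1.67925179e-01  3.83746052e-06]
 [ 1.67925154e-01 -9.85799584e-01 -5.68763987e-04]
 [-9.17268273e-05  5.61331798e-04 -9.99999838e-01]] [-7.93061863e-01 -1.56732249e-01  1.97324081e+00 -4.08663808e-04
  1.32467617e+00  6.09109368e-01] [-0.24809726  0.05197615 -0.2869396 ]
```

View pics/w1.png

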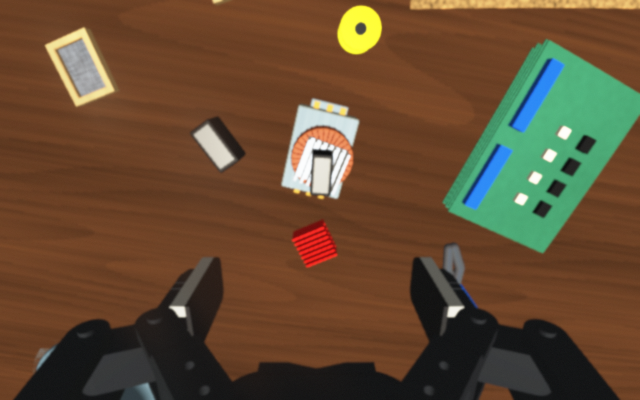

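Wrist view: the pile is at (320,150), with the relay panel at about (321,172) running up the image, so it is nearly aligned with the tool x. The red heat sink is at (315,244). I'm zooming in and lowering for a second view.

To row units: -40 mm / 1000 = -0.04, -20 mm / 1000 = -0.02.

Call:
apply_moves(
  commands=[0.02,0,-0.04,0,85,-0.02,0,0.04,0,85,-0.02,0,0.04,0,85,-0.02,0,0.04,0,85],
)

```text
clock: 1.8
eef_pos: [0.3883, -0.2597, 0.1892]
eef_rot: [[0.987, 0.164, -0.003], [0.164, -0.987, 0.003], [-0.003, -0.004, -1.0]]
force: [0.3, -0.9, 0.2]
opening: 0.0853
grasp_force: 0.0
```

```bash
python3 - <<'E'
from h import *
s=robot.sense();print(s['clock'],s['eef_pos'])
c=cam('wrist','w2');np.savez('w2.npz',**c)
d=np.load('w1.npz')
a=cv2.resize(c['frame'][60:220,250:410],(600,600),interpolation=cv2.INTER_CUBIC)
cv2.imwrite('pics/c2.png',a)
E
```

```text
1.8 [ 0.38834539 -0.25972119  0.18923544]
```

View pics/c2.png

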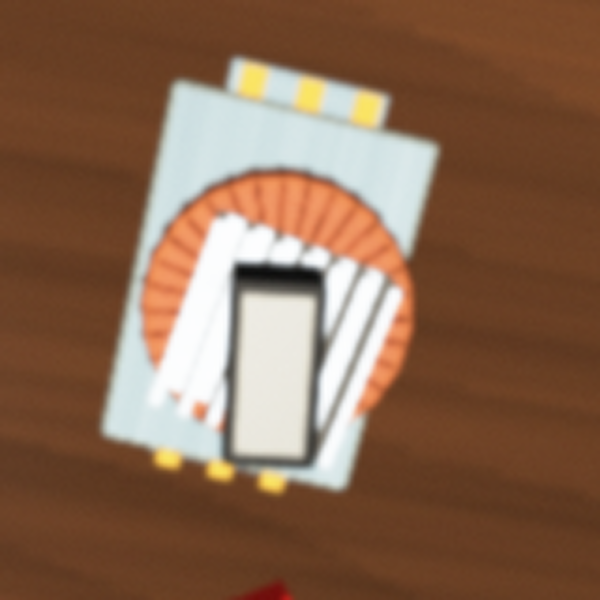

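Crop of the wrist view: the panel's corners in the crop are about (242,290), (318,290), (308,458) and (230,456), so its centre is at picture pixel (323,160) and it is turned about 4° from the image vertical. Next I triangulate the panel and check it against its known height.

```bash
cat >> h.py <<'E'
def blob(c,seed,tol,w=40):
    "flood-filled patch of like colour at the seed"
    f=c['frame'].copy();m=np.zeros((402,642),np.uint8)
    cv2.floodFill(f,m,tuple(map(int,seed)),0,(tol,)*3,(tol,)*3,4|(255<<8)|cv2.FLOODFILL_MASK_ONLY|cv2.FLOODFILL_FIXED_RANGE)
    k=max(cv2.findContours(m[1:-1,1:-1],cv2.RETR_EXTERNAL,cv2.CHAIN_APPROX_NONE)[0],key=cv2.contourArea).reshape(-1,2)
    return k,np.array(cv2.minAreaRect(k.astype(np.float32))[0]),cv2.contourArea(k)
E
python3 - <<'E'
from h import *
w1=dict(np.load('w1.npz'));w2=dict(np.load('w2.npz'));t=cam('top')
o=[]
for c,sd in ((w1,(321,174)),(w2,(323,160)),(t,(440,226))):
    k,m,a=blob(c,sd,25);o.append(m);print(c['frame'][sd[1],sd[0]],m,a,[np.round(v,3).tolist() for v in rect(c,k,.106)])
print('w1w2',tri([w1,w2],o[:2]),'all',tri([w1,w2,t],o))
k=felt(w1,(80,67));print(k is not None and [rect(w1,k,.01)])
k,m,a=blob(w1,(80,67),30);print('nestrelay w1',m,a,rect(w1,k,.007))
# filter top face corners in w2 (crop pixels /3.75)
P=np.array([[174,80],[439,147],[345,490],[102,437]])/3.75+[250,60]
Q=cast(w2,P,.030);print(np.round(Q[:,:2],4).tolist(),'centre',Q.mean(0),np.linalg.norm(np.diff(Q,axis=0),axis=1))
E
```

```text
[222 231 233] [320.87942505 175.06764221] 420.5 [[0.42, -0.258], [11.754, 28.562], 5.646999835968018]
[225 233 235] [322.45135498 159.73008728] 658.5 [[0.42, -0.258], [12.012, 29.048], 5.85099983215332]
[240 243 245] [439.72970581 224.87837219] 55.5 [[0.418, -0.259], [11.897, 28.377], 7.660999774932861]
w1w2 [ 0.42015689 -0.25828627  0.10490591] all [ 0.4191645  -0.25893485  0.10358321]
[(array([0.4684473 , 0.00444415]), [30.354496002197266, 49.4805793762207], np.float32(28.091028))]
nestrelay w1 [81.30000305 67.59999847] 1259.5 (array([0.4683732 , 0.00628545]), [30.00299835205078, 49.88296127319336], np.float32(28.108358))
[[0.4685, -0.2283], [0.4639, -0.2916], [0.3775, -0.2856], [0.3812, -0.2228]] centre [ 0.42279802 -0.25709324  0.03      ] [0.06348282 0.08659154 0.06290153]
```

The relay measures (0.420, -0.258) at height 0.105 m (0.106 expected), yaw 5.7°. Now the approach and grasp.

To row units: 101 mm / 1000 = 0.101, 100 mm / 1000 = 0.1, 4 degrees / 60 = 0.0667.

Call:
apply_moves(
  commands=[0.031,0.003,0.04,0.0667,60,0.031,0.003,0.06,0.0667,60,0.031,0.003,0.085,0.0667,60,0.031,0.003,0.1,0.0667,60,0.031,0.003,0.101,0.0667,60,0.031,0.003,0.101,0.0667,60],
)

```text
clock: 2.65
eef_pos: [0.4221, -0.2579, 0.0915]
eef_rot: [[0.995, 0.098, 0.002], [0.098, -0.995, -0.001], [0.001, 0.002, -1.0]]
force: [0.2, -0.0, 0.3]
opening: 0.0602
grasp_force: 0.0
```

```bash
python3 - <<'E'
from h import *
s=robot.sense();print(s['clock'],s['eef_pos'],np.degrees(np.arctan2(s['eef_rot'][1,0],s['eef_rot'][0,0])),s['force'])
cam('wrist','w3')
E
```

```text
2.65 [ 0.42208778 -0.25786982  0.09147041] 5.615261296268272 [ 0.20084955 -0.04023395  0.25507392]
```

View pics/w3.png

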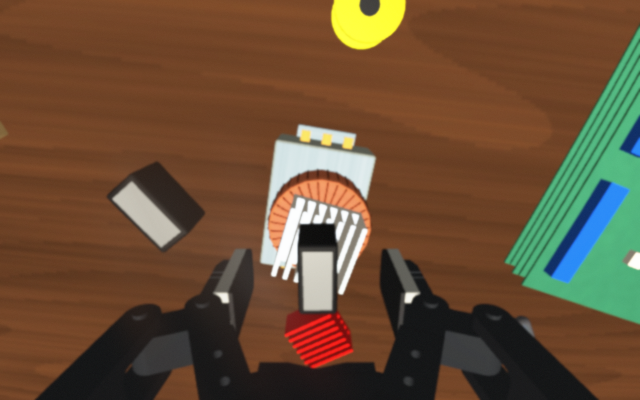

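The relay sits at (318,270), centred between the pads. I'm lowering 3 mm, closing and lifting.

To row units: 3 mm / 1000 = 0.003, -1 mm / 1000 = -0.001.

Call:
apply_moves(
  commands=[-0.001,0,0.003,0,40,-0.001,0,0.003,0,18,-0.001,0,0.003,0,10,-0.001,0,0.003,0,10,-0.001,0,0.003,0,10,-0.001,0,0.003,0,10,-0.001,0,0.003,0,10],
)

```text
clock: 3.58
eef_pos: [0.4206, -0.2575, 0.0876]
eef_rot: [[0.995, 0.098, 0.0], [0.098, -0.995, -0.0], [0.0, 0.001, -1.0]]
force: [-0.6, 0.2, 4.7]
opening: 0.0169
grasp_force: 60.8
```

Relay gripped at 17 mm. Lifting and carrying it over its nest.

To row units: -256 mm / 1000 = -0.256, -230 mm / 1000 = -0.23, -23 degrees / 60 = -0.3833.

Call:
apply_moves(
  commands=[0,0,-0.03,0,10,0,0,-0.06,0,10,0.04,-0.06,-0.06,-0.0833,10,0.073,-0.12,-0.06,-0.2,10,0.073,-0.18,-0.06,-0.3333,10,0.073,-0.23,-0.06,-0.3833,10,0.073,-0.256,-0.06,-0.3833,10,0.073,-0.256,-0.06,-0.3833,10,0.073,-0.256,-0.06,-0.3833,10],
)

```text
clock: 4.7
eef_pos: [0.4678, 0.0041, 0.147]
eef_rot: [[0.878, 0.479, -0.001], [0.479, -0.878, -0.0], [-0.001, -0.0, -1.0]]
force: [-0.2, 0.3, -0.7]
opening: 0.0167
grasp_force: 60.2
```

```bash
python3 - <<'E'
from h import *
s=robot.sense();print(s['clock'],s['eef_pos'],np.degrees(np.arctan2(s['eef_rot'][1,0],s['eef_rot'][0,0])),s['force'],s['opening'])
c=cam('wrist','w4');np.savez('w4.npz',**c)
for q in ([.468,.005,.004],):
    u=proj(c,q);print(u)
E
```

```text
4.7 [0.46784385 0.00413736 0.14697092] 28.5971793305064 [-0.20287536  0.29989762 -0.73341052] 0.016729231337490925
[315.48590455 180.02834274]
```

View pics/w4.png

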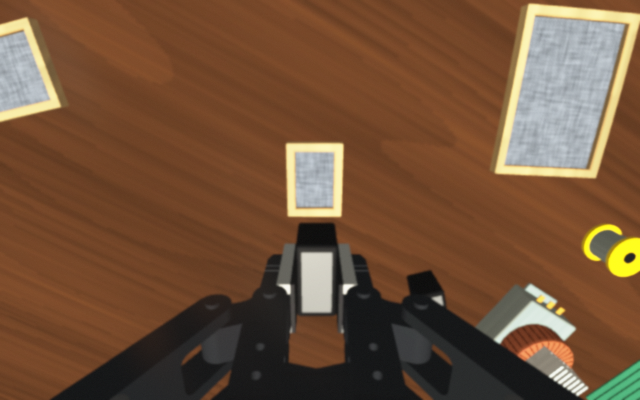

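The relay nest is at (315,180), exactly where its projection falls, with the relay at (317,280) square to it. I'm lowering in slowing steps.

To row units: 134 mm / 1000 = 0.134, 132 mm / 1000 = 0.132.

Call:
apply_moves(
  commands=[0,0,0.05,0,10,0,0,0.095,0,10,0,0,0.115,0,10,0,0,0.124,0,10,0,0,0.129,0,10,0,0,0.132,0,10,0,0,0.134,0,10,0,0,0.134,0,10],
)

```text
clock: 5.75
eef_pos: [0.4682, 0.0047, 0.0136]
eef_rot: [[0.878, 0.479, 0.001], [0.479, -0.878, -0.0], [0.001, 0.0, -1.0]]
force: [0.7, -0.2, -0.6]
opening: 0.0164
grasp_force: 60.3
```

To row units: 2 mm / 1000 = 0.002, 1 mm / 1000 = 0.001.

Call:
apply_moves(
  commands=[0,0,0.001,0,10,0,0,0.002,0,10,0,0,0.002,0,10],
)

```text
clock: 6.12
eef_pos: [0.4681, 0.0047, 0.0117]
eef_rot: [[0.878, 0.479, 0.0], [0.479, -0.878, 0.0], [0.0, -0.0, -1.0]]
force: [-1.6, 0.6, 4.5]
opening: 0.0168
grasp_force: 60.9
```

To row units: 196 mm / 1000 = 0.196, -190 mm / 1000 = -0.19, 39 degrees / 60 = 0.65.

Call:
apply_moves(
  commands=[0,0,0,0,30,0,0,0,0,45,0,0,0,0,45,0,0,-0.015,0,45,0,0,-0.06,0,60,-0.02,0.02,-0.12,0.1333,85,-0.06,0.06,-0.17,0.2667,85,-0.11,0.11,-0.17,0.4,85,-0.15,0.15,-0.17,0.5333,85,-0.19,0.196,-0.17,0.65,85,-0.19,0.196,-0.17,0.65,85,-0.19,0.196,-0.17,0.65,85,-0.19,0.196,-0.17,0.65,85],
)

```text
clock: 7.75
eef_pos: [0.3953, -0.2571, 0.1813]
eef_rot: [[0.984, -0.178, -0.0], [-0.178, -0.984, 0.001], [-0.0, -0.001, -1.0]]
force: [0.8, 0.5, -0.8]
opening: 0.0853
grasp_force: 0.0
```

```bash
python3 - <<'E'
from h import *
s=robot.sense();print(s['clock'],s['eef_pos'],np.degrees(np.arctan2(s['eef_rot'][1,0],s['eef_rot'][0,0])),s['force'],s['opening'])
c=cam('wrist','w5');np.savez('w5.npz',**c)
k=felt(c,proj(c,[.468,.005,.01]))
u=proj(c,[.42,-.257,.08]);v=proj(c,[.468,.005,.03]);print(u,v)
x,y=u.astype(int);a=cv2.resize(c['frame'][max(y-65,0):y+65,x-80:x+80],None,fx=4,fy=4,interpolation=cv2.INTER_CUBIC);print(x-80,max(y-65,0))
t=cam('top');u,v=proj(t,[.468,.005,.01]).astype(int);b=cv2.resize(t['frame'][v-20:v+20,u-20:u+20],None,fx=4,fy=4)
a[:160,:160]=b[:160,:160]
cv2.imwrite('pics/c5.png',a)
E
```

```text
7.75 [ 0.39528839 -0.25705235  0.18129935] -10.274225030266985 [ 0.81256605  0.50855147 -0.76632188] 0.08526587791389001
[310.78911154 164.63147307] [ 24.1125199  152.89524709]
230 99
```

View pics/c5.png

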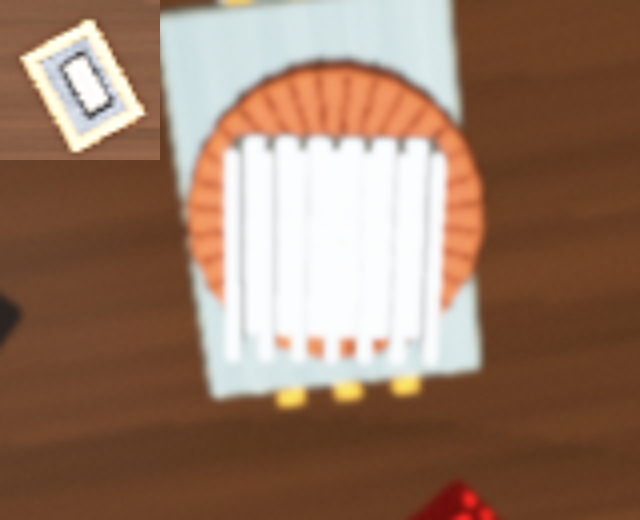

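The inset shows the relay lying in its pocket. The heat sink's top corners in the crop are (225,150), (447,150), (438,362) and (228,362), parallel to the image axes, so yaw is about -10°. I'm triangulating its far corners with the earlier view.

```bash
python3 - <<'E'
from h import *
w2=dict(np.load('w2.npz'));w5=dict(np.load('w5.npz'))
P5=np.array([[225,150],[447,150],[438,362],[228,362]])/4+[230,99]
P2=np.array([[222,213],[402,290]])/3.75+[250,60]
for i in (0,1): print(tri([w2,w5],[P2[i],P5[i]]))
Q=cast(w5,P5,.080);print(np.round(Q,4).tolist(),Q.mean(0),np.linalg.norm(np.diff(Q,axis=0),axis=1))
k=blob(w5,(310,160),30)[0];print(rect(w5,k,.08))
for a,b in((0,1),(1,2),(3,2),(0,3)): d=Q[a]-Q[b];print(np.degrees(np.arctan2(d[1],d[0])))
E
```

```text
[ 0.44617052 -0.24469686  0.09414894]
[ 0.43543076 -0.28357072  0.07305072]
[[0.444, -0.2432, 0.08], [0.4367, -0.2832, 0.08], [0.3968, -0.2752, 0.08], [0.404, -0.2354, 0.08]] [ 0.42036467 -0.25922422  0.08      ] [0.04065234 0.04068389 0.04042883]
(array([ 0.42064136, -0.2613725 ]), [38.06170654296875, 43.94807052612305], np.float32(168.36638))
79.69902564142411
-11.392179158769027
79.70970930307097
-11.077295115468791
```

To row units: 118 mm / 1000 = 0.118, 105 mm / 1000 = 0.105.

Call:
apply_moves(
  commands=[0.025,-0.002,0.04,0,70,0.025,-0.002,0.08,0,70,0.025,-0.002,0.105,0,70,0.025,-0.002,0.118,0,70,0.025,-0.002,0.118,0,70,0.025,-0.002,0.118,0,45,0.025,-0.002,0.118,0,30,0.025,-0.002,0.118,0,30,0.025,-0.002,0.118,0,30,0.025,-0.002,0.118,0,30,0.025,-0.002,0.118,0,30],
)

```text
clock: 9.22
eef_pos: [0.421, -0.2619, 0.0649]
eef_rot: [[0.984, -0.18, 0.002], [-0.18, -0.984, -0.002], [0.003, 0.002, -1.0]]
force: [-0.3, 0.7, 7.1]
opening: 0.0384
grasp_force: 61.1
```

Heat sink gripped at 38 mm. Lifting and carrying it towards its nest.

To row units: -528 mm / 1000 = -0.528, -475 mm / 1000 = -0.475, -50 degrees / 60 = -0.8333.

Call:
apply_moves(
  commands=[0,0,-0.015,0,30,0,0,-0.05,0,30,0,0,-0.075,0,30,-0.01,-0.06,-0.075,-0.0833,30,-0.02,-0.12,-0.075,-0.1667,30,-0.03,-0.18,-0.075,-0.25,30,-0.04,-0.24,-0.075,-0.3333,30,-0.05,-0.3,-0.075,-0.4667,30,-0.06,-0.36,-0.075,-0.6,30,-0.07,-0.42,-0.075,-0.7167,30,-0.08,-0.475,-0.075,-0.8333,30,-0.089,-0.528,-0.075,-0.8333,30,-0.089,-0.528,-0.075,-0.8333,30,-0.089,-0.528,-0.075,-0.8333,30,-0.089,-0.528,-0.075,-0.8333,30],
)

```text
clock: 11.1
eef_pos: [0.4277, 0.2734, 0.1384]
eef_rot: [[0.771, 0.636, -0.0], [0.636, -0.771, -0.0], [-0.0, 0.0, -1.0]]
force: [-0.0, 0.2, 0.4]
opening: 0.0386
grasp_force: 60.6
```

```bash
python3 - <<'E'
from h import *
s=robot.sense();print(s['clock'],s['eef_pos'],np.degrees(np.arctan2(s['eef_rot'][1,0],s['eef_rot'][0,0])),s['force'],s['opening'])
c=cam('wrist','w6');np.savez('w6.npz',**c)
u=proj(c,[.428,.2735,.004]);print(u)
k=felt(c,u);print(rect(c,k,.007) if k is not None else 0)
E
```

```text
11.1 [0.42766249 0.27336184 0.13839152] 39.51797734707518 [-0.03912215  0.16627494  0.42567575] 0.038584292523463244
[316.22943571 182.9612816 ]
(array([0.42904944, 0.27373154]), [53.66365432739258, 55.04412841796875], np.float32(129.49072))
```

View pics/w6.png

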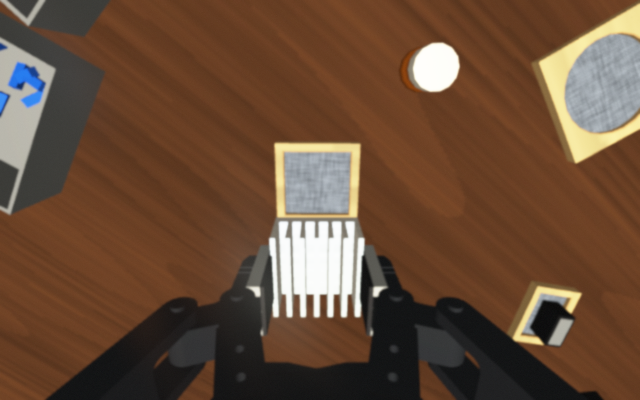

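The heat sink nest is at (317,180), square to the held heat sink at (316,270), and the relay is lying in its nest at (548,318). I'm lowering now.

To row units: 124 mm / 1000 = 0.124, 123 mm / 1000 = 0.123.

Call:
apply_moves(
  commands=[0.001,0,0.05,0,30,0.001,0,0.09,0,30,0.001,0,0.107,0,30,0.001,0,0.116,0,30,0.001,0,0.121,0,30,0.001,0,0.123,0,30,0.001,0,0.124,0,30,0.001,0,0.124,0,30,0.001,0,0.124,0,30],
)

```text
clock: 12.28
eef_pos: [0.4285, 0.2752, 0.0146]
eef_rot: [[0.77, 0.638, 0.001], [0.638, -0.77, 0.0], [0.001, 0.0, -1.0]]
force: [-0.6, 0.0, -0.9]
opening: 0.0384
grasp_force: 60.6
```

Call:
apply_moves(
  commands=[0,0,0.001,0,30,0,0,0.002,0,30,0,0,0.002,0,30],
)

```text
clock: 12.65
eef_pos: [0.4285, 0.2752, 0.013]
eef_rot: [[0.77, 0.638, -0.0], [0.638, -0.77, -0.0], [-0.0, -0.0, -1.0]]
force: [-3.0, -2.0, 6.8]
opening: 0.0387
grasp_force: 61.4
```

To row units: 385 mm / 1000 = 0.385, -369 mm / 1000 = -0.369, 43 degrees / 60 = 0.7167.

Call:
apply_moves(
  commands=[0,0,0,0,50,0,0,0,0,58,0,0,0,0,58,0,0,-0.015,0,58,0,0,-0.06,0,60,0,0,-0.11,0,85,-0.04,0.04,-0.13,0.1333,85,-0.08,0.08,-0.13,0.2667,85,-0.12,0.12,-0.13,0.4,85,-0.16,0.16,-0.13,0.5333,85,-0.2,0.205,-0.13,0.6667,85,-0.24,0.25,-0.13,0.7167,85,-0.28,0.29,-0.13,0.7167,85,-0.32,0.335,-0.13,0.7167,85,-0.369,0.385,-0.13,0.7167,85,-0.369,0.385,-0.13,0.7167,85,-0.369,0.385,-0.13,0.7167,85,-0.369,0.385,-0.13,0.7167,85],
)

```text
clock: 14.9
eef_pos: [0.3897, -0.2553, 0.1423]
eef_rot: [[0.998, -0.057, -0.0], [-0.057, -0.998, 0.0], [-0.0, -0.0, -1.0]]
force: [-0.2, -0.2, -0.1]
opening: 0.0851
grasp_force: 0.0
```

```bash
python3 - <<'E'
from h import *
s=robot.sense();print(s['clock'],s['eef_pos'],np.degrees(np.arctan2(s['eef_rot'][1,0],s['eef_rot'][0,0])),s['force'],s['opening'])
c=cam('wrist','w7');np.savez('w7.npz',**c)
w5=dict(np.load('w5.npz'))
def cop(c):
    h=cv2.cvtColor(c['frame'],cv2.COLOR_BGR2HSV);m=((h[...,0]<14)&(h[...,1]>90)&(h[...,2]>170)).astype(np.uint8)*255
    x,y=proj(c,[.42,-.257,.056]).astype(int);q=np.zeros_like(m);q[max(y-70,0):y+70,x-70:x+70]=m[max(y-70,0):y+70,x-70:x+70]
    q=cv2.morphologyEx(q,cv2.MORPH_CLOSE,np.ones((5,5)))
    k=max(cv2.findContours(q,cv2.RETR_EXTERNAL,cv2.CHAIN_APPROX_NONE)[0],key=cv2.contourArea).reshape(-1,2)
    P=cast(c,k,.056)[:,:2]; (x,y),r=cv2.minEnclosingCircle((P*1000).astype(np.float32)); print('top plane circ',x,y,r)
    return k,q
k,q=cop(c);cop(w5)
x,y=proj(c,[.42,-.257,.056]).astype(int);y0=max(y-70,0);print(x-80,y0)
a=cv2.resize(c['frame'][y0:y0+140,x-80:x+80],None,fx=4,fy=4,interpolation=cv2.INTER_CUBIC)
t=cam('top');u,v=proj(t,[.429,.274,.01]).astype(int);a[:160,:160]=cv2.resize(t['frame'][v-20:v+20,u-20:u+20],None,fx=4,fy=4)
cv2.imwrite('pics/c7.png',a)
E
```

```text
14.9 [ 0.38970907 -0.25530435  0.14228468] -3.280226469833697 [-0.2275605  -0.19763035 -0.08546278] 0.08513621140732941
top plane circ 423.45928955078125 -259.3324279785156 30.3041934967041
top plane circ 423.45050048828125 -259.2963562011719 30.484256744384766
236 91
```

View pics/c7.png

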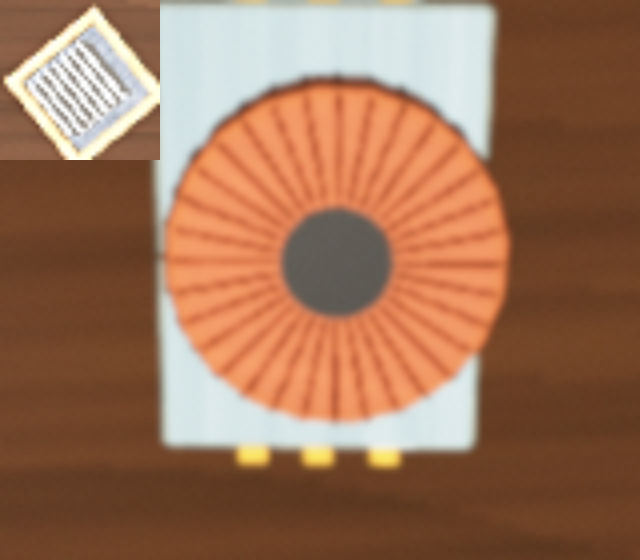

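The inset shows the heat sink lying in its pocket. The toroid's centre is at crop (337,262), i.e. (0.4235, -0.2593). Two views agree on it to 0.1 mm with radius 30.4 mm at the 0.056 m plane, so the height is right. Now grasping.

Call:
apply_moves(
  commands=[0.034,0.002,0.02,0,85,0.034,0.002,0.06,0,85,0.034,0.002,0.09,0,85,0.034,0.002,0.105,0,85,0.034,0.002,0.105,0,85,0.034,0.002,0.105,0,60,0.034,0.002,0.105,0,50,0.034,0.002,0.105,0,50,0.034,0.002,0.105,0,50,0.034,0.002,0.105,0,50],
)

```text
clock: 16.25
eef_pos: [0.4246, -0.2616, 0.0394]
eef_rot: [[0.998, -0.059, 0.002], [-0.059, -0.998, -0.002], [0.003, 0.002, -1.0]]
force: [-0.1, 2.1, 5.3]
opening: 0.0599
grasp_force: 64.5
```

To row units: -417 mm / 1000 = -0.417, -355 mm / 1000 = -0.355, -20 degrees / 60 = -0.3333.

Call:
apply_moves(
  commands=[0,0,-0.015,0,50,0,0,-0.05,0,50,0,0,-0.08,0,50,0.02,-0.045,-0.08,-0.05,50,0.045,-0.095,-0.08,-0.1,50,0.07,-0.145,-0.08,-0.15,50,0.095,-0.195,-0.08,-0.2,50,0.12,-0.245,-0.08,-0.25,50,0.145,-0.3,-0.08,-0.3,50,0.17,-0.355,-0.08,-0.3333,50,0.195,-0.417,-0.08,-0.3333,50,0.195,-0.417,-0.08,-0.3333,50,0.195,-0.417,-0.08,-0.3333,50,0.195,-0.417,-0.08,-0.3333,50],
)

```text
clock: 18.0
eef_pos: [0.6422, 0.1428, 0.1174]
eef_rot: [[0.959, 0.285, -0.001], [0.285, -0.959, -0.0], [-0.001, 0.0, -1.0]]
force: [0.5, 0.5, -3.5]
opening: 0.0597
grasp_force: 66.4
```

```bash
python3 - <<'E'
from h import *
s=robot.sense();print(s['clock'],s['eef_pos'],np.degrees(np.arctan2(s['eef_rot'][1,0],s['eef_rot'][0,0])),s['force'],s['opening'])
c=cam('wrist','w8');np.savez('w8.npz',**c)
u=proj(c,[.644,.143,.004]);print(u)
k=felt(c,u);print(rect(c,k,.007) if k is not None else 0)
E
```

```text
18.0 [0.64219297 0.14279778 0.1173753 ] 16.538533469266316 [ 0.49402093  0.4620002  -3.52165201] 0.0596567410094408
[316.7355803  188.51117912]
(array([0.65298871, 0.14689706]), [56.923343658447266, 76.15283203125], np.float32(107.30851))
```

View pics/w8.png

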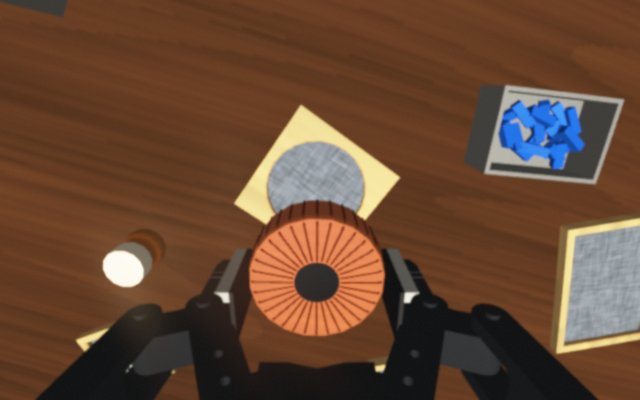

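The round pocket is at (316,188), radius 48 px, as projected, with the toroid at (317,280) centred across it. I'm lowering with a 3 mm shift forward.

To row units: 102 mm / 1000 = 0.102, 100 mm / 1000 = 0.1.

Call:
apply_moves(
  commands=[0.003,0.001,0.04,0,50,0.003,0.001,0.07,0,50,0.003,0.001,0.087,0,50,0.003,0.001,0.096,0,50,0.003,0.001,0.1,0,50,0.003,0.001,0.102,0,50,0.003,0.001,0.102,0,50],
)

```text
clock: 18.92
eef_pos: [0.6464, 0.144, 0.0161]
eef_rot: [[0.958, 0.286, 0.001], [0.286, -0.958, 0.0], [0.001, 0.0, -1.0]]
force: [-0.7, -0.7, -2.3]
opening: 0.0591
grasp_force: 66.4
```

To row units: 3 mm / 1000 = 0.003, 2 mm / 1000 = 0.002.

Call:
apply_moves(
  commands=[-0.001,0,0.001,0,50,-0.001,0,0.002,0,50,-0.001,0,0.003,0,50,-0.001,0,0.003,0,50],
)

```text
clock: 19.42
eef_pos: [0.6451, 0.1437, 0.0134]
eef_rot: [[0.958, 0.286, -0.0], [0.286, -0.958, -0.0], [-0.0, 0.0, -1.0]]
force: [-4.9, -1.3, 5.9]
opening: 0.0594
grasp_force: 67.4
```

To row units: -373 mm / 1000 = -0.373, -320 mm / 1000 = -0.32, 20 degrees / 60 = 0.3333.

Call:
apply_moves(
  commands=[0,0,0,0,70,0,0,0,0,78,0,0,0,0,78,0,0,-0.015,0,80,0,0,-0.06,0,85,0,0,-0.1,0,85,-0.045,0.038,-0.12,0.05,85,-0.09,0.076,-0.14,0.1,85,-0.135,0.114,-0.14,0.15,85,-0.18,0.152,-0.14,0.2,85,-0.225,0.19,-0.14,0.25,85,-0.27,0.228,-0.14,0.3,85,-0.32,0.268,-0.14,0.3333,85,-0.373,0.307,-0.14,0.3333,85,-0.373,0.307,-0.14,0.3333,85,-0.373,0.307,-0.14,0.3333,85,-0.373,0.307,-0.14,0.3333,85],
)

```text
clock: 21.55
eef_pos: [0.3761, -0.2562, 0.1525]
eef_rot: [[0.998, -0.057, 0.0], [-0.057, -0.998, 0.0], [0.0, -0.0, -1.0]]
force: [0.5, -0.2, -0.7]
opening: 0.0849
grasp_force: 0.0
```

```bash
python3 - <<'E'
from h import *
s=robot.sense();print(s['clock'],s['eef_pos'],np.degrees(np.arctan2(s['eef_rot'][1,0],s['eef_rot'][0,0])),s['force'],s['opening'])
c=cam('wrist','w9');np.savez('w9.npz',**c)
u=proj(c,[.423,-.257,.03]);k,m,a=blob(c,u,30);print(u,m,a,rect(c,k,.03))
q=cv2.boxPoints(cv2.minAreaRect(k.astype(np.float32)));print(q.tolist())
x,y=u.astype(int);y0=max(y-80,0);print(x-100,y0)
a=cv2.resize(c['frame'][y0:y0+150,x-100:x+100],None,fx=4,fy=4,interpolation=cv2.INTER_CUBIC)
t=cam('top');u,v=proj(t,[.644,.143,.01]).astype(int);a[:150,:150]=cv2.resize(t['frame'][v-25:v+25,u-25:u+25],None,fx=3,fy=3)
cv2.imwrite('pics/c9.png',a)
E
```

```text
21.55 [ 0.37605499 -0.25621747  0.15252076] -3.2601631816880015 [ 0.50290543 -0.22262504 -0.66967926] 0.0848867900104642
[314.17081631 130.7579224 ] [314. 128.] 8244.0 (array([ 0.42320929, -0.25660028]), [61.36438751220703, 85.39236450195312], np.float32(176.1202))
[[274.0, 74.0], [354.0, 74.0], [354.0, 182.0], [274.0, 182.0]]
214 50
```

View pics/c9.png

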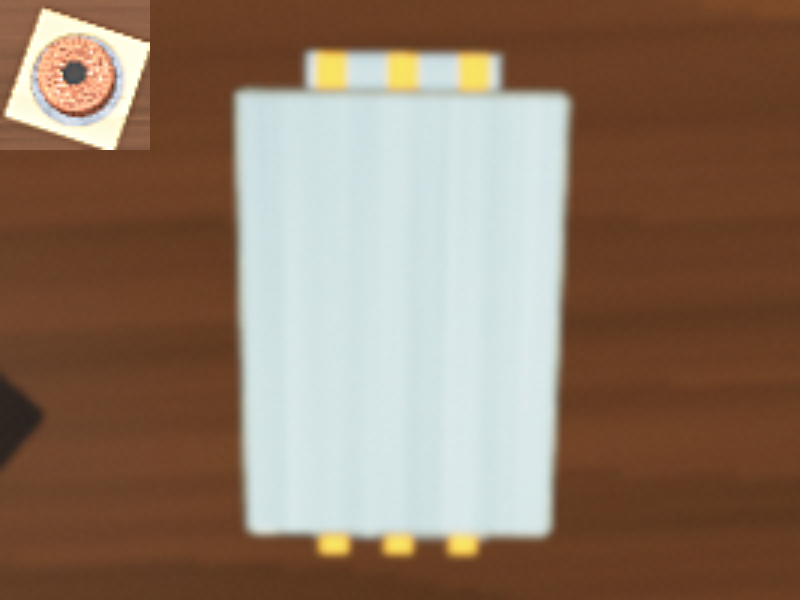

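The inset shows the toroid in its pocket. The filter's top corners in the crop are (235,90), (570,92), (552,535) and (247,535). Its centre (0.423, -0.257) and yaw -3.6° agree with the earlier view at 0.030 m. Now grasping.

To row units: 144 mm / 1000 = 0.144, 138 mm / 1000 = 0.138.

Call:
apply_moves(
  commands=[0.046,-0.003,0.04,0,85,0.046,-0.003,0.09,0,85,0.046,-0.003,0.12,0,85,0.046,-0.003,0.138,0,85,0.046,-0.003,0.144,0,85,0.046,-0.003,0.144,0,85,0.046,-0.003,0.144,0,65,0.046,-0.003,0.144,0,50,0.046,-0.003,0.144,0,50,0.046,-0.003,0.144,0,50,0.046,-0.003,0.144,0,50],
)

```text
clock: 23.02
eef_pos: [0.4224, -0.2578, 0.0097]
eef_rot: [[0.998, -0.059, 0.002], [-0.059, -0.998, -0.002], [0.002, 0.002, -1.0]]
force: [-0.5, 1.0, 6.2]
opening: 0.0623
grasp_force: 67.4
```

To row units: 200 mm / 1000 = 0.2, 160 mm / 1000 = 0.16, -30 degrees / 60 = -0.5.

Call:
apply_moves(
  commands=[0,0,-0.015,0,50,0,0,-0.05,0,50,0,0,-0.09,0,50,0.04,-0.026,-0.095,-0.0833,50,0.08,-0.052,-0.095,-0.1667,50,0.12,-0.078,-0.095,-0.25,50,0.16,-0.102,-0.095,-0.3333,50,0.2,-0.127,-0.095,-0.4333,50,0.2,-0.127,-0.095,-0.5,50,0.2,-0.127,-0.095,-0.5,50,0.2,-0.127,-0.095,-0.5,50,0.2,-0.127,-0.095,-0.5,50],
)

```text
clock: 24.52
eef_pos: [0.628, -0.1423, 0.1034]
eef_rot: [[0.895, 0.447, -0.0], [0.447, -0.895, 0.0], [-0.0, -0.0, -1.0]]
force: [-0.6, -0.6, -3.0]
opening: 0.0624
grasp_force: 67.0
```

```bash
python3 - <<'E'
from h import *
s=robot.sense();print(s['clock'],s['eef_pos'],np.degrees(np.arctan2(s['eef_rot'][1,0],s['eef_rot'][0,0])),s['force'],s['opening'])
c=cam('wrist','w10');np.savez('w10.npz',**c)
# nest seen unhidden in the view above the relay's nest
w4=dict(np.load('w4.npz'));k=blob(w4,(567,92),40)[0];print(rect(w4,k,.007))
w6=felt(w4,(567,92));print(rect(w4,w6,.01) if w6 is not None else 0)
print(proj(c,[.63,-.1425,.004]))
E
```

```text
24.525 [ 0.62799838 -0.14228303  0.10336273] 26.544098683715276 [-0.59989384 -0.55290201 -2.99648155] 0.06244688188244706
(array([ 0.63121613, -0.14131128]), [75.95073699951172, 118.7945556640625], np.float32(26.061022))
(array([ 0.63044922, -0.13949181]), [75.673828125, 117.61026000976562], np.float32(26.095934))
[317.68543462 194.09892363]
```

View pics/w10.png

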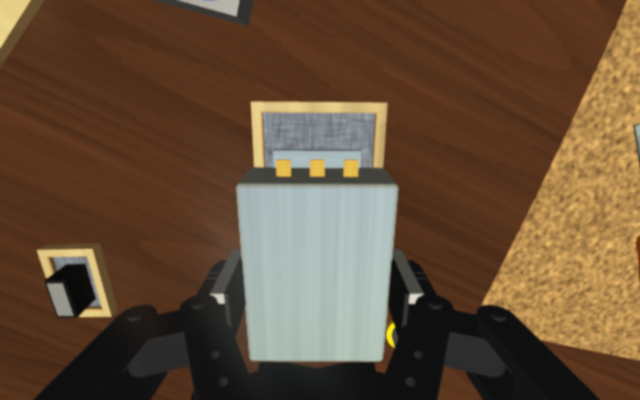

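The filter nest's far edge runs from (252,102) to (387,102), parallel to the held filter at (317,270) and about 2 mm to its right. I'm lowering with a 2 mm shift forward and 1 mm to the right.

To row units: 88 mm / 1000 = 0.088, 84 mm / 1000 = 0.084.

Call:
apply_moves(
  commands=[0.002,0.001,0.04,0,50,0.002,0.001,0.065,0,50,0.002,0.001,0.078,0,50,0.002,0.001,0.084,0,50,0.002,0.001,0.088,0,50,0.002,0.001,0.088,0,50,0.002,0.001,0.088,0,50],
)

```text
clock: 25.45
eef_pos: [0.6313, -0.1421, 0.0161]
eef_rot: [[0.894, 0.448, 0.001], [0.448, -0.894, -0.001], [0.001, 0.001, -1.0]]
force: [0.7, 0.2, -3.6]
opening: 0.0624
grasp_force: 66.9
```

Call:
apply_moves(
  commands=[0,0,0.001,0,50,0,0,0.002,0,50,0,0,0.003,0,50,0,0,0.003,0,50],
)

```text
clock: 25.95
eef_pos: [0.6311, -0.1421, 0.0138]
eef_rot: [[0.894, 0.448, -0.0], [0.448, -0.894, -0.0], [-0.0, 0.0, -1.0]]
force: [-4.5, 1.8, 7.8]
opening: 0.0624
grasp_force: 68.0
```

Contact made. Releasing, lifting clear and checking.

Call:
apply_moves(
  commands=[0,0,0,0,75,0,0,0,0,80,0,0,0,0,80,0,0,-0.015,0,82,0,0,-0.06,0,85,0,0,-0.11,0,85,-0.05,0,-0.15,0,85,-0.1,0.04,-0.18,0,85,-0.15,0.08,-0.18,0,85,-0.2,0.12,-0.18,0,85,-0.2,0.16,-0.18,0,85,-0.2,0.16,-0.18,0,85],
)

```text
clock: 27.45
eef_pos: [0.5234, -0.3778, 0.1935]
eef_rot: [[0.896, 0.445, 0.001], [0.445, -0.896, -0.002], [0.001, 0.002, -1.0]]
force: [0.3, 1.3, -1.4]
opening: 0.085
grasp_force: 0.0
```

```bash
python3 - <<'E'
from h import *
s=robot.sense();print(s['clock'],s['eef_pos'],s['force'])
t=cam('top','t2');c=cam('scene','s2')
a=cv2.resize(t['frame'][80:270,170:470],None,fx=2.6,fy=2.6)[:,:780]
b=cv2.resize(c['frame'][140:360,160:500],None,fx=1.2,fy=1.2)
im=np.zeros((600,800,3),np.uint8);a=cv2.resize(t['frame'][90:260,170:470],(530,300));b=cv2.resize(c['frame'][140:360,160:500],(464,300))
im[:300,:530]=a;im[300:,:464]=b;cv2.imwrite('pics/f.png',im)
E
```

```text
27.45 [ 0.52340546 -0.37784739  0.19347926] [ 0.28352167  1.32889334 -1.3941729 ]
```

View pics/f.png

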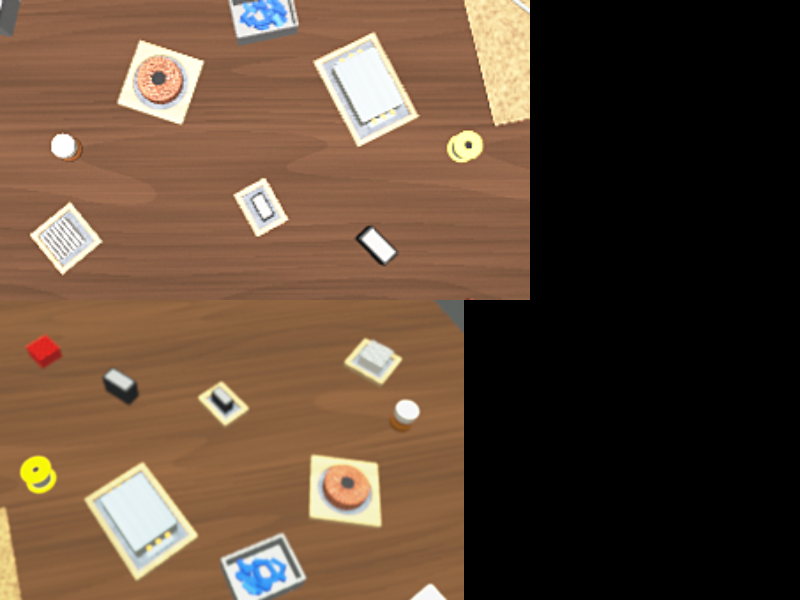

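All four parts lie in their pockets in both views: filter (365,90), toroid (160,80), relay (262,207) and heat sink (66,238). The spool and jar have not moved. The contact heights also match the pocket floors (4 mm).

```bash
python3 -c "
from plant import ticket
print(ticket.sign_off())"
```

```text
the job is handed in; nothing more can be done
None
```

The pile is apart: relay, heat sink, transformer and filter were each lowered into their own nests in that order, the spool and jar are where they were, and the job is handed in at about 27 s; no verdict came back.

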